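# Heft the fruit paste tins and hold up the fullest

### The job

Find the heaviest of the three identical closed fruit paste tins on the tray by feel: working from the robot's left to its right, lift each one a good 5 cm straight up off the tray, and set it back down in its place, standing, without dropping it (only the last, if it is the heaviest, may stay in the hand). Then check the lid of the heaviest: with it in the air, tip it about 45 degrees to any side, stay there for half a second, and bring it level again. Finish while still holding it level in the gripper, over the tray and well over 10 cm clear of it, touching nothing else, with the other two tins standing in their places and everything else left where it was.

Things in the scene. Friction and masses are not known exactly. Their poses are not given: they have to be found in the camera images.
- tray: low wooden serving tray fixed to the shelf, 240 x 420 x 22 mm, walls and floor 6 mm thick. Origin: centre of its underside; x across its short side (away from the robot), y along its long side (to the robot's left), z up. The tins stand on its floor in a row along y: left place at y = +125 mm, middle 0, right -125 mm, x = 0, each within 10 mm
- tin_1_mid (a point): one of three identical closed plain metal tins of fruit paste, square, 60 x 60 x 120 mm (lid: the top 20 mm, 1 mm proud), standing, turned at most 9 degrees from the tray. The point: its centre, 60 mm above its foot, near its centre of mass; z to its lid, x and y square to its sides. The heaviest weighs 0.42 to 0.51 kg, the others 0.16 to 0.28. Which is heaviest changes each start and cannot be seen.
- tin_2_mid (a point): one of three identical closed plain metal tins of fruit paste, square, 60 x 60 x 120 mm (lid: the top 20 mm, 1 mm proud), standing, turned at most 9 degrees from the tray. The point: its centre, 60 mm above its foot, near its centre of mass; z to its lid, x and y square to its sides. The heaviest weighs 0.42 to 0.51 kg, the others 0.16 to 0.28. Which is heaviest changes each start and cannot be seen.
- tin_3_mid (a point): one of three identical closed plain metal tins of fruit paste, square, 60 x 60 x 120 mm (lid: the top 20 mm, 1 mm proud), standing, turned at most 9 degrees from the tray. The point: its centre, 60 mm above its foot, near its centre of mass; z to its lid, x and y square to its sides. The heaviest weighs 0.42 to 0.51 kg, the others 0.16 to 0.28. Which is heaviest changes each start and cannot be seen.
- spice_jar: bystander: glass spice jar with a black twist cap, 42 mm in diameter, 85 mm tall, standing on the tray on the robot's side of the row, between the left and middle places; origin at the centre of its foot, z up
- ramekin: bystander: white ceramic ramekin, 70 mm in diameter, 40 mm tall, standing on the tray on the far side of the row, between the middle and right places; origin at the centre of its foot, z up
- dulce_jar: bystander: amber dulce de leche glass jar, 76 mm in diameter, 105 mm tall, on the shelf beyond the tray; origin at the centre of its foot, z up
- funnel: bystander: white plastic funnel standing mouth down, 100 mm in diameter, 105 mm tall, on the shelf beyond the tray; origin at the centre of its foot, z up
- mug: bystander: white ceramic mug, 80 mm in diameter, 90 mm tall, on the shelf to the left of the tray; origin at the centre of its foot, z up. Also fixed on the shelf, over 0.27 m from the tray's centre: a grey crate (right, up to 200 mm tall) and a box with a tilt-out recycling tray (left, 212 mm tall)
- spoon: bystander: wooden spoon lying flat on the tray along its far wall, beyond the left and middle places, about 200 mm long; origin at its middle, x along it
Not all that is in view belongs to the job. Leave any yellow look-alike of the part that bears tin_3_mid alone.

How it is judged:
By the outcome, as a careful person would: the job done as asked, in the order asked, and still so for the second after the job is handed in, while the arm keeps its last pose, push and grip.
It also fails if it takes over 64 s, if anything falls off the work surface, if the arm or the gripper's body presses on something with over 40 N, if the wrist force passes 120 N, or if a joint passes its speed limit or range.

### The arm

A 6-joint arm with a two-finger parallel gripper is mounted at the origin on the work surface. World frame = base frame: x ahead of the robot, y to its left, z up, the work surface at z = 0. Lengths are in m, angles in rad, forces in N, time in s.
With the tool pointing down it reaches from about 0.35 to 0.85 m from the base axis. Payload 8.1 kg.
Tool frame: the origin (TCP) lies at the very end of the fingers, on their centre line; the grasp point (between the pads) lies robot.hold_point_z behind it (robot.hold_point_z is the distance from the TCP to the grasp point, in m); z points along the fingers, y is the direction in which the jaws open and shut (so a half turn about z gives the same grasp; the last joint's range is limited). The gripper opens to 93 mm and grips with 3 to 60 N. Pads are 15 mm wide; open, the fingers measure 128 mm over their backs; the gripper's body (75 mm by 188 mm) begins 65 mm behind the grasp point.
Start: joints at [1.037, 0.13, 1.488, -0, 1.523, -0.085], TCP at [0.26, 0.541, 0.219] pointing down, gripper open.
Joint ranges: [-2.96, 2.96], [-0.89, 2.26], [0.02, 2.5], [-1.34, 4.48], [0, 2.73], [-2.66, 2.66]. Speed limits (rad/s): [2.39, 2.39, 2.79, 3.14, 3.14, 3.14].

### API

Orientations are given as a rotation vector (axis times angle).
In Python, from plant import robot, cams gives the robot as it stands. The module is installed in compiled form; this text tells all that it offers.
- The arm moves only by the tool step_arm, never from a script. Its argument "deltas" is a list of rows, each an object with "offset": the shift along the tool's x, y, z in cm, a list of three; "roll": the turn about the tool's z in rad. In form: [{"offset": [x, y, z], "roll": roll}, ...]. A call has 1 to 12 rows; each row shifts and turns the commanded pose from where the row before left it, along the tool's axes as they then stand; what a row does not reach is not made up. A row lasts 1/8 s, in which the tool goes at most 62.5 mm and 10.7 degrees, less where a joint would pass 70% of its speed; a pose out of reach is approached as far as the arm can. A call with a gripper value outside its range is refused whole. "fingers" is the finger opening in cm, from 0 to 9.3, set as the call begins (left out, the last holds). The fingers move at their own pace and stop on an object; "grip_force" is the grip in N (left out, the last holds). Time passes only in rows, so rows that do not move let the fingers close. It gives the time, the measured TCP pose, the force and the opening at its end, in the units of the state.
- robot.read_state(): the state, without advancing time (a new reading comes with each control period).
- cams.read_camera(name): name is "scene" or "side" or "wrist"; returns a dict with "pixels" (400x640x3 uint8, red, green, blue), "fx", "fy", "cx", "cy" (pixels), "extrinsics" (4x4, takes a point from world to camera coordinates). Camera axes: x right, y down, z forward; pixel columns grow to the right and rows downward; lengths in m; the calibration is good to about 2 mm. A picture is of the moment at which its call begins. There is no depth.
- robot.close_job(): hands the job in, once; it reports no verdict.
Trained networks look in a picture, given as the dict that the camera call returned (one of the last four; its "shot" number tells which), for a name from the list of things; names that differ only in an ending like _2 or _b are one class to them, and where a whole thing is asked for, a point or a joint stands for the part that bears it (a point fixed in the world has none). Each returns a list of dicts, best first, with "score" (0 to 1); they miss things now and then, are a little off and sometimes report something else, mostly with a low value. They report only what shows in the picture. A call takes as long as a camera call. They do not tell look-alikes from the thing itself.
- cams.boxes_of(picture, thing): "xy" ([column, row] in pixels, amid what is visible of it).
- cams.silhouettes(picture, thing): "mask" (400x640 bool, what is visible of it) and "xy" ([column, row] in pixels, amid what is visible of it).
- cams.pinpoint(picture, thing): "xy" ([column, row] in pixels: a listed point, or the origin of a listed thing).
The state is a dict: "t": time; "q": joint angles; "dq": joint speeds; "joint_torque": joint torques, N m; "tool_pos": TCP position; "orientation": TCP orientation; "force": force on the tool from outside, world axes, zero at the start; "wrist_torque": the same for the moment, N m; "opening": finger opening in m.
Only numpy, scipy, OpenCV 4.12 (cv2) and the standard library are available. Lean on these libraries where they do the work, as an engineer would, in place of code of your own. Each camera call takes 0.05 s, during which the arm holds its last target. There are 200 camera calls.

## Working session

There is one attempt and no reset: what is moved stays moved. The work goes in short steps, Python scripts to look and compute and a tool call to move; the robot and the scene stay as the last step left them, time stands still between calls to the robot, and variables do not carry over. Pictures are saved under pics/ and viewed, about 8 in all and at most 12, crops included, and the job is handed in when it is done.

Besides the shell and the picture viewer there is one more tool, called after "Call:" in YAML: its name, and indented under it one key for each argument. step_arm: Moves the arm, as the interface text tells. Its arguments: {"type":"object","properties":{"deltas":{"type":"array"},"fingers":{"type":"number"},"grip_force":{"type":"number"}},"required":["deltas"]}

```bash
mkdir -p pics; cat > h.py <<'E'
import numpy as np, cv2
from scipy.spatial.transform import Rotation as R
from plant import robot, cams
def P(p):
    K=np.array([[p['fx'],0,p['cx']],[0,p['fy'],p['cy']],[0,0,1]]); return K@np.array(p['extrinsics'])[:3]
def tri(obs): # [(P,xy)]
    A=np.vstack([[x*M[2]-M[0],y*M[2]-M[1]] for M,(x,y) in obs]); u=np.linalg.svd(A)[2][-1]; return u[:3]/u[3]
def onz(M,xy,z):
    A=np.array([[*(xy[0]*M[2]-M[0])],[*(xy[1]*M[2]-M[1])]]); return np.linalg.solve(A[:,:2],-(A[:,2]*z+A[:,3]))
def save(p,n): cv2.imwrite('pics/'+n,cv2.cvtColor(p['pixels'],cv2.COLOR_RGB2BGR))
E
python3 - <<'E'
from h import *
s=robot.read_state(); print({k:np.round(v,3) for k,v in s.items()}, robot.hold_point_z)
for c in ['scene','side','wrist']:
    p=cams.read_camera(c); save(p,c+'0.png'); print(c,np.round(np.linalg.inv(p['extrinsics'])[:3,3],3), p['fx'])
    for t in ['tray','tin_1_mid','spice_jar','ramekin','spoon']:
        d=cams.pinpoint(p,t); print(t,[(np.round(e['xy'],1).tolist(),round(e['score'],2)) for e in d][:6])
E
cd pics; python3 -c "
import cv2,numpy as np
cv2.imwrite('a.png',cv2.resize(np.vstack([cv2.imread('scene0.png'),cv2.imread('side0.png')]),(480,600)))"
```

```text
{'t': np.float64(0.0), 'q': array([ 1.037,  0.131,  1.489, -0.   ,  1.523, -0.085]), 'dq': array([ 0.   , -0.001,  0.002,  0.   , -0.   , -0.001]), 'joint_torque': array([ 1.0000e-03, -5.5983e+01, -4.9178e+01,  7.7000e-02,  3.5000e-02,
       -0.0000e+00]), 'tool_pos': array([0.26 , 0.54 , 0.218]), 'orientation': array([-6.990e-01, -3.062e+00,  3.000e-03]), 'force': array([-0.204,  0.422, -0.353]), 'wrist_torque': array([ 0.018, -0.008,  0.016]), 'opening': np.float64(0.093)} 0.0188
scene [1.15  0.469 0.834] 402.9639627549114
tray [([346.8, 195.1], 0.83)]
tin_1_mid [([379.7, 204.5], 0.94)]
spice_jar [([376.1, 184.0], 0.63), ([306.7, 198.7], 0.23)]
ramekin [([307.6, 198.8], 0.85), ([344.0, 178.2], 0.43)]
spoon [([345.6, 225.2], 0.56)]
side [ 0.104 -0.495  0.941] 506.8217197927894
tray [([282.2, 239.1], 0.7)]
tin_1_mid [([251.0, 191.3], 0.7)]
spice_jar [([241.9, 238.0], 0.62)]
ramekin [([325.5, 240.3], 0.81)]
spoon [([291.7, 202.7], 0.64)]
wrist [0.197 0.57  0.384] 341.8395240919362
tray []
tin_1_mid []
spice_jar []
ramekin []
spoon []
```

View pics/scene0.png

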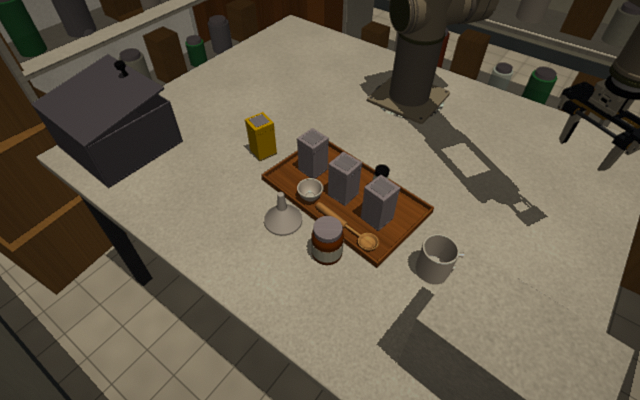

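View pics/side0.png

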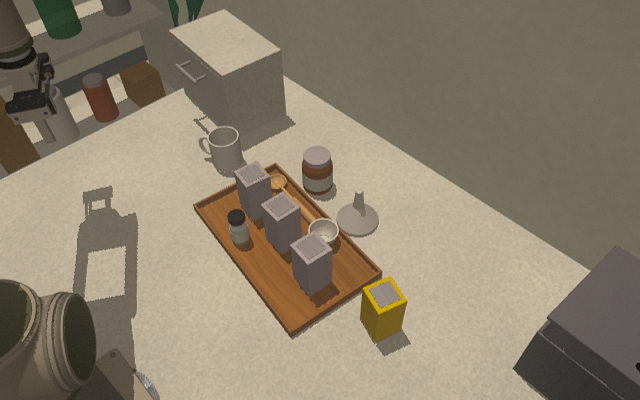

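Both pictures show three grey tins: left, middle and right at about (380,205), (344,180) and (312,155) in the scene view, and (252,190), (281,222) and (312,265) in the side view. The yellow look-alike stands outside the tray.

```bash
python3 - <<'E'
from h import *
a=cams.read_camera('scene'); b=cams.read_camera('side'); Pa,Pb=P(a),P(b)
for t in ['tray','spice_jar','ramekin','tin_1_mid','mug','dulce_jar','funnel','spoon']:
    da,db=cams.pinpoint(a,t),cams.pinpoint(b,t)
    if da and db: print(t,np.round(tri([(Pa,da[0]['xy']),(Pb,db[0]['xy'])]),3), len(da),len(db))
for n,x,y in [('L',(382,187),(252,171)),('M',(345,163),(280,205)),('R',(312,138),(311,247))]:
    print(n,'lid',np.round(tri([(Pa,x),(Pb,y)]),3))
s=robot.read_state(); Rm=R.from_rotvec(s['orientation']).as_matrix(); print(Rm.round(3))
w=cams.read_camera('wrist'); E=np.linalg.inv(w['extrinsics']); print((Rm.T@(E[:3,3]-s['tool_pos'])).round(3)); print((Rm.T@E[:3,:3]).round(3))
for t in ['tin_1_mid']:
  for f in (cams.boxes_of,cams.silhouettes):
    for p in (a,b): print([(np.round(e['xy'],0),round(e['score'],2)) for e in f(p,t)])
E
```

```text
tray [ 0.521  0.087 -0.   ] 1 1
spice_jar [0.452 0.142 0.012] 1 2
ramekin [ 0.589  0.014 -0.004] 2 2
tin_1_mid [0.535 0.205 0.061] 1 2
mug [0.587 0.382 0.008] 1 1
dulce_jar [ 0.646  0.167 -0.037] 1 2
spoon [0.61  0.147 0.005] 2 1
L lid [0.539 0.198 0.129]
M lid [0.521 0.079 0.125]
R lid [ 0.494 -0.047  0.125]
[[-0.901  0.434  0.   ]
 [ 0.434  0.901  0.   ]
 [-0.     0.    -1.   ]]
[ 0.07  -0.001 -0.165]
[[ 0.    -0.967 -0.255]
 [ 1.     0.    -0.001]
 [ 0.001 -0.255  0.967]]
[(array([382., 203.]), 0.93), (array([309., 191.]), 0.19)]
[(array([254., 188.]), 0.8)]
[(array([382., 203.]), 0.84)]
[(array([251., 188.]), 0.93)]
```

Call:
step_arm:
  deltas:
    - {"offset": [-4.3, -3.0, -1.0], "roll": 0}
    - {"offset": [-4.3, -3.0, -1.0], "roll": 0}
    - {"offset": [-4.3, -3.0, -1.0], "roll": 0}
    - {"offset": [-4.3, -3.0, -1.0], "roll": 0}
    - {"offset": [-4.3, -3.0, -1.0], "roll": 0}
    - {"offset": [-4.3, -3.0, -1.0], "roll": 0}
    - {"offset": [-4.3, -3.0, -1.0], "roll": 0}
    - {"offset": [-4.3, -3.0, -1.0], "roll": 0}
    - {"offset": [-4.3, -3.0, -1.0], "roll": 0}
    - {"offset": [-4.3, -3.0, -1.0], "roll": 0}
    - {"offset": [0, 0, 0], "roll": -0.133}
    - {"offset": [0, 0, 0], "roll": -0.133}

```text
t: 3.55
tool_pos: [0.518, 0.0828, 0.3188]
orientation: [0.283, 3.129, 0.0]
force: [-0.3, -0.8, 0.4]
opening: 0.093
```

```bash
python3 - <<'E'
from h import *
p=cams.read_camera('wrist'); save(p,'w1.png'); np.savez('w1.npz',P=P(p))
s=robot.read_state(); print(s['tool_pos'],s['orientation'],s['q'].round(3))
for t in ['tin_1_mid','spice_jar','ramekin']: print(t,[(np.round(e['xy'],1).tolist(),round(e['score'],2)) for e in cams.pinpoint(p,t)])
E
```

```text
[0.51775776 0.08312326 0.31868242] [2.71621993e-01 3.12982692e+00 2.34419832e-05] [ 0.061 -0.095  1.535  0.     1.701 -1.336]
tin_1_mid [([280.0, 209.6], 0.43)]
spice_jar [([360.3, 99.5], 0.94)]
ramekin [([281.0, 210.9], 0.8)]
```

View pics/w1.png

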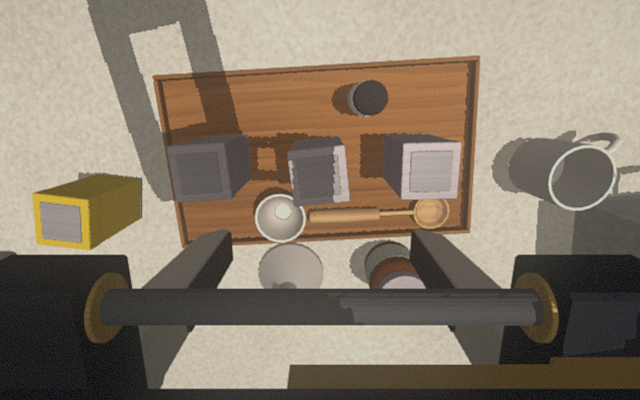

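The wrist view shows the lids of the left, middle and right tins near (435,166), (319,170) and (197,170), with the spice jar at (368,97) and the ramekin at (281,217). I'll zoom in for the corners.

```bash
python3 - <<'E'
import cv2,numpy as np
i=cv2.imread('pics/w1.png')[125:215,155:475]; i=cv2.convertScaleAbs(i,alpha=1.5,beta=25)
i=np.vstack([cv2.resize(i[:,:160],None,fx=5,fy=3.3*1.0,interpolation=3) if 0 else cv2.resize(i[:,a:b],(800,int(90*800/(b-a)))) for a,b in [(0,200),(120,320)]])
i=cv2.resize(i,(666,600)); print(i.shape); cv2.imwrite('pics/c1.png',i)
E
```

```text
(600, 666, 3)
```

View pics/c1.png

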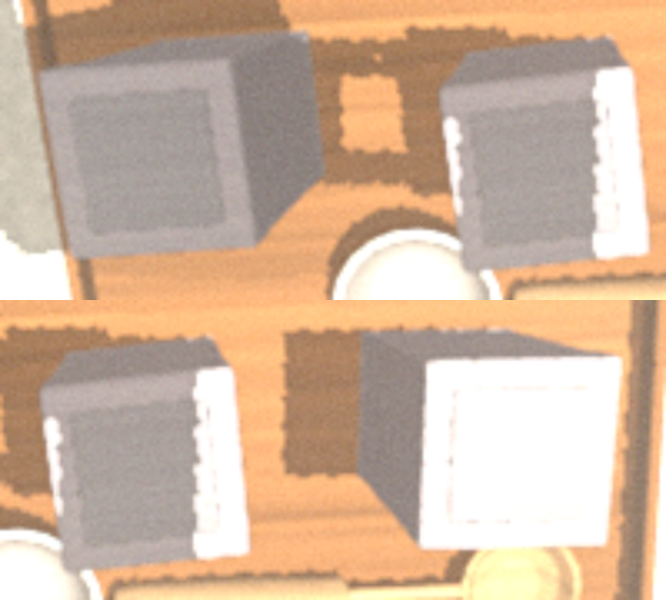

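```bash
cat > fit.py <<'E'
from h import *
def rect(M,c,z=0.127):
    w=np.array([onz(M,x,z) for x in c]); ctr=w.mean(0)
    d=np.array([w[1]-w[0],w[2]-w[3],]).mean(0); e=np.array([w[2]-w[1],w[3]-w[0]]).mean(0)
    # d ~ world +y ; e ~ world +x
    yaw=np.degrees([np.arctan2(-d[0],d[1]),np.arctan2(e[1],e[0])])
    print(ctr.round(4),'sides',np.round([np.linalg.norm(d),np.linalg.norm(e)],4),'yaw',yaw.round(1))
E
python3 - <<'E'
from fit import *
M=np.load('w1.npz')['P']; k=3.33
T={'R':((155,125),[(42,72),(228,60),(254,245),(75,257)]),'M':((155,125),[(440,88),(632,67),(648,253),(465,272)]),'L':((275,35),[(426,360),(620,356),(608,544),(420,547)])}
for n,(o,c) in T.items():
    print(n); rect(M,[(o[0]+x/k,o[1]+y/k) for x,y in c])
pass
c=[(153,76),(479,57),(469,232),(181,245)]  # tray rim corners outer
print('tray'); rect(M,c,0.022)
E
```

```text
R
[ 0.4932 -0.0445] sides [0.0586 0.06  ] yaw [-6.5 -6.5]
M
[0.5195 0.0791] sides [0.0602 0.0605] yaw [-4.1 -4.2]
L
[0.5349 0.1964] sides [0.0606 0.0605] yaw [-9.3 -8.3]
tray
[0.5153 0.0803] sides [0.4157 0.2339] yaw [-7.4 -7.3]
```

Call:
step_arm:
  deltas:
    - {"offset": [0, 3.8, 1.0], "roll": -0.019}
    - {"offset": [0, 3.8, 2.0], "roll": 0}
    - {"offset": [0, 3.8, 2.0], "roll": 0}
    - {"offset": [0, 0, 4.5], "roll": 0}
    - {"offset": [0, 0, 4.5], "roll": 0}
    - {"offset": [0, 0, 4.5], "roll": 0}
    - {"offset": [0, 0, 4.5], "roll": 0}
    - {"offset": [0, 0, 2.7], "roll": 0}
    - {"offset": [0, 0, 0], "roll": 0}
    - {"offset": [0, 0, 0], "roll": 0}
  fingers: 9.3

```text
t: 5.0
tool_pos: [0.5377, 0.1965, 0.0631]
orientation: [0.258, 3.129, 0.001]
force: [0.3, -0.7, 0.8]
opening: 0.0928
```

Call:
step_arm:
  deltas:
    - {"offset": [0, 0, 0], "roll": 0}
    - {"offset": [0, 0, 0], "roll": 0}
    - {"offset": [0, 0, 0], "roll": 0}
    - {"offset": [0, 0, 0], "roll": 0}
    - {"offset": [0, 0, 0], "roll": 0}
  fingers: 5.0
  grip_force: 25

```text
t: 5.62
tool_pos: [0.5372, 0.1964, 0.0621]
orientation: [0.257, 3.13, 0.001]
force: [0.7, 1.2, 3.3]
opening: 0.06
```

Call:
step_arm:
  deltas:
    - {"offset": [0, 0, -1.0], "roll": 0}
    - {"offset": [0, 0, -2.0], "roll": 0}
    - {"offset": [0, 0, -2.0], "roll": 0}
    - {"offset": [0, 0, -2.0], "roll": 0}
    - {"offset": [0, 0, -0.5], "roll": 0}
    - {"offset": [0, 0, 0], "roll": 0}
    - {"offset": [0, 0, 0], "roll": 0}
    - {"offset": [0, 0, 0], "roll": 0}

```text
t: 6.62
tool_pos: [0.5362, 0.1959, 0.1356]
orientation: [-0.257, -3.129, 0.001]
force: [-0.5, 0.5, -1.7]
opening: 0.06
```

```bash
cat > weigh.py <<'E'
from h import *
F=[];Q=[]
for _ in range(6):
    p=cams.read_camera('wrist'); s=robot.read_state(); F.append(s['force']); Q.append(s['wrist_torque'])
print('F',np.mean(F,0).round(2),np.std(F,0).round(2),'T',np.mean(Q,0).round(3),s['tool_pos'].round(4),s['opening'].round(4),s['joint_torque'].round(2),s['t'])
E
python3 weigh.py
```

```text
Traceback (most recent call last):
  File "weigh.py", line 5, in <module>
    print('F',np.mean(F,0).round(2),np.std(F,0).round(2),'T',np.mean(Q,0).round(3),s['tool_pos'].round(4),s['opening'].round(4),s['joint_torque'].round(2),s['t'])
                                                                                                          ^^^^^^^^^^^^^^^^^^
AttributeError: 'float' object has no attribute 'round'
```

```bash
sed -i "s/s\['opening'\].round(4)/s['opening']/" weigh.py; python3 weigh.py
```

```text
F [ 0.05  0.01 -2.25] [0.43 0.49 0.59] T [ 0.026 -0.021  0.004] [0.5369 0.1961 0.1367] 0.05996992101868218 [-0.000e+00 -5.428e+01 -4.864e+01  2.000e-02  8.000e-02  0.000e+00] 7.225
```

Call:
step_arm:
  deltas:
    - {"offset": [0, 0, 2.5], "roll": 0}
    - {"offset": [0, 0, 2.5], "roll": 0}
    - {"offset": [0, 0, 1.2], "roll": 0}
    - {"offset": [0, 0, 0.6], "roll": 0}
    - {"offset": [0, 0, 0.4], "roll": 0}
    - {"offset": [0, 0, 0.3], "roll": 0}
    - {"offset": [0, 0, 0], "roll": 0}
    - {"offset": [0, 0, 0], "roll": 0}

```text
t: 8.22
tool_pos: [0.5371, 0.1961, 0.062]
orientation: [0.257, 3.131, 0.0]
force: [0.8, -0.3, -0.2]
opening: 0.0598
```

Call:
step_arm:
  deltas:
    - {"offset": [0, 0, 0], "roll": 0}
    - {"offset": [0, 0, 0], "roll": 0}
    - {"offset": [0, 0, 0], "roll": 0}
    - {"offset": [0, 0, 0], "roll": 0}
  fingers: 9.3

```text
t: 8.72
tool_pos: [0.5369, 0.1961, 0.0617]
orientation: [0.257, 3.131, 0.0]
force: [0.1, -0.5, 0.6]
opening: 0.0917
```

Call:
step_arm:
  deltas:
    - {"offset": [0, 0, -3], "roll": 0}
    - {"offset": [0, 0, -5], "roll": 0}
    - {"offset": [0, 0, -5], "roll": 0}
    - {"offset": [0, 0, 0], "roll": -0.087}
    - {"offset": [0.4, -4, 0], "roll": 0}
    - {"offset": [0.4, -4, 0], "roll": 0}
    - {"offset": [0, -3.8, 0], "roll": 0}
    - {"offset": [0, 0, 0], "roll": 0}

```text
t: 9.72
tool_pos: [0.5198, 0.077, 0.1918]
orientation: [0.125, 3.139, -0.001]
force: [-0.0, 1.0, 1.0]
opening: 0.0928
```

```bash
python3 - <<'E'
from h import *
p=cams.read_camera('wrist'); save(p,'w2.png'); np.savez('w2.npz',P=P(p))
s=robot.read_state(); print(s['tool_pos'],s['orientation'],s['t'])
E
```

```text
[0.51988366 0.07828235 0.19177857] [1.24096188e-01 3.13884761e+00 3.64514409e-04] 9.775
```

View pics/w2.png

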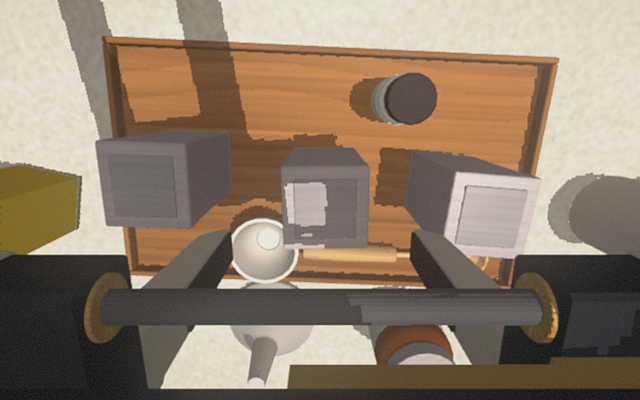

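The wrist view shows the left tin standing again with its lid at (493,212). The middle lid at (326,207) is centred between the fingers, so I go down.

Call:
step_arm:
  deltas:
    - {"offset": [0, 0, 4.5], "roll": 0}
    - {"offset": [0, 0, 4.5], "roll": 0}
    - {"offset": [0, 0, 3], "roll": 0}
    - {"offset": [0, 0, 1], "roll": 0}
    - {"offset": [0, 0, 0], "roll": 0}

```text
t: 10.4
tool_pos: [0.5198, 0.0797, 0.0616]
orientation: [-0.119, -3.139, -0.0]
force: [0.2, 0.4, 0.2]
opening: 0.0929
```

Call:
step_arm:
  deltas:
    - {"offset": [0, 0, 0], "roll": 0}
    - {"offset": [0, 0, 0], "roll": 0}
    - {"offset": [0, 0, 0], "roll": 0}
    - {"offset": [0, 0, 0], "roll": 0}
  fingers: 5.0
  grip_force: 25

```text
t: 10.9
tool_pos: [0.5202, 0.0791, 0.0621]
orientation: [0.121, 3.138, 0.0]
force: [0.2, -1.2, 2.4]
opening: 0.0598
```

Call:
step_arm:
  deltas:
    - {"offset": [0, 0, -1.0], "roll": 0}
    - {"offset": [0, 0, -2.0], "roll": 0}
    - {"offset": [0, 0, -2.0], "roll": 0}
    - {"offset": [0, 0, -2.0], "roll": 0}
    - {"offset": [0, 0, -0.5], "roll": 0}
    - {"offset": [0, 0, 0], "roll": 0}
    - {"offset": [0, 0, 0], "roll": 0}

```text
t: 11.78
tool_pos: [0.5191, 0.079, 0.1356]
orientation: [-0.121, -3.138, 0.0]
force: [-0.3, -1.3, -1.9]
opening: 0.06
```

```bash
python3 weigh.py
```

```text
F [ 0.16 -0.08 -1.76] [0.58 0.55 0.42] T [ 0.018 -0.008 -0.01 ] [0.5196 0.079  0.1362] 0.059989372704301394 [  0.   -47.31 -48.11  -0.     0.09  -0.  ] 12.075
```

Call:
step_arm:
  deltas:
    - {"offset": [0, 0, 2.5], "roll": 0}
    - {"offset": [0, 0, 2.5], "roll": 0}
    - {"offset": [0, 0, 1.2], "roll": 0}
    - {"offset": [0, 0, 0.6], "roll": 0}
    - {"offset": [0, 0, 0.4], "roll": 0}
    - {"offset": [0, 0, 0.3], "roll": 0}
    - {"offset": [0, 0, 0], "roll": 0}
    - {"offset": [0, 0, 0], "roll": 0}

```text
t: 13.08
tool_pos: [0.5202, 0.0791, 0.0621]
orientation: [0.121, 3.139, 0.0]
force: [-1.0, 0.7, -1.1]
opening: 0.0597
```

Call:
step_arm:
  deltas:
    - {"offset": [0, 0, 0], "roll": 0}
    - {"offset": [0, 0, 0], "roll": 0}
    - {"offset": [0, 0, 0], "roll": 0}
    - {"offset": [0, 0, 0], "roll": 0}
  fingers: 9.3

```text
t: 13.58
tool_pos: [0.5199, 0.0791, 0.0617]
orientation: [0.121, 3.139, 0.0]
force: [-0.3, -0.4, 0.1]
opening: 0.0916
```

Call:
step_arm:
  deltas:
    - {"offset": [0, 0, -3], "roll": 0}
    - {"offset": [0, 0, -5], "roll": 0}
    - {"offset": [0, 0, -5], "roll": 0}
    - {"offset": [0, 0, -5], "roll": 0.037}
    - {"offset": [0, 0, -6], "roll": 0}
    - {"offset": [0, 0, -6], "roll": 0}
    - {"offset": [0, 0, -6], "roll": 0}
    - {"offset": [0, 0, -6], "roll": 0}
    - {"offset": [0, 0, -6], "roll": 0}
    - {"offset": [0, 0, -6], "roll": 0}
    - {"offset": [0, 0, -4], "roll": 0}
    - {"offset": [0, 0, 0], "roll": 0}

```text
t: 15.08
tool_pos: [0.52, 0.079, 0.6453]
orientation: [0.178, 3.129, 0.001]
force: [0.1, 0.2, 0.8]
opening: 0.0931
```

```bash
python3 - <<'E'
from h import *
s=robot.read_state(); print(s['tool_pos'],R.from_rotvec(s['orientation']).as_matrix()[:,2].round(3),s['q'].round(3),s['dq'].round(3),s['t'])
E
```

```text
[0.51997847 0.07903382 0.64533702] [ 0.007  0.    -1.   ] [ 0.053  0.229  0.562  0.     2.343 -1.404] [ 0.002 -0.012  0.144 -0.    -0.059  0.   ] 15.075
```

Call:
step_arm:
  deltas:
    - {"offset": [0, 0, -5], "roll": 0}
    - {"offset": [0, 0, -5], "roll": 0}
    - {"offset": [0, 0, -5], "roll": 0}
    - {"offset": [0, 0, 0], "roll": 0}
    - {"offset": [0, 0, 0], "roll": 0}

```text
t: 15.7
tool_pos: [0.4963, 0.0752, 0.7248]
orientation: [0.177, 3.109, 0.009]
force: [0.2, 0.0, -0.4]
opening: 0.093
```

```bash
python3 - <<'E'
from h import *
s=robot.read_state(); print(s['tool_pos'],R.from_rotvec(s['orientation']).as_matrix()[:,2].round(3),s['q'].round(3),s['dq'].round(3),s['t'])
E
```

```text
[0.49627295 0.07515413 0.7247844 ] [ 0.028  0.004 -1.   ] [ 0.046  0.475  0.026  0.006  2.612 -1.406] [ 0.001  0.005  0.001 -0.     0.004 -0.001] 15.7
```

Call:
step_arm:
  deltas:
    - {"offset": [0, 0, 5], "roll": 0}
    - {"offset": [0, 0, 0], "roll": 0}
    - {"offset": [0, 0, 0], "roll": 0}

```text
t: 16.08
tool_pos: [0.499, 0.0754, 0.7078]
orientation: [0.177, 3.107, 0.01]
force: [-0.1, -0.6, 1.0]
opening: 0.093
```

```bash
python3 - <<'E'
from h import *
s=robot.read_state(); print(s['tool_pos'],R.from_rotvec(s['orientation']).as_matrix()[:,2].round(4),s['q'].round(4),s['dq'].round(3),s['t'])
E
```

```text
[0.49896617 0.07539104 0.70782312] [ 0.0301  0.0045 -0.9995] [ 0.046   0.3435  0.2633  0.0052  2.5045 -1.4068] [ 0.    -0.    -0.075 -0.001  0.003  0.   ] 16.075
```

```bash
cat > sim.py <<'E'
import numpy as np
from scipy.optimize import least_squares
from scipy.spatial.transform import Rotation as R
D=np.array([[.1305,1.4885,.5993,.218,0],[-.095,1.535,.5244,.3187,0],[.229,.562,.526,.6453,.007],[.475,.026,.5019,.7248,.028],[.3435,.2633,.5046,.7078,.0304]])
def f(x,D=D):
    a,b,c,k=x; s=D[:,0]+D[:,1]; d=.25
    return np.r_[a*np.sin(D[:,0])+b*np.sin(s)+c*np.cos(s)+d*D[:,4]-D[:,2], k+a*np.cos(D[:,0])+b*np.cos(s)-c*np.sin(s)-D[:,3]]
r=least_squares(f,[.4,.4,0,0]); a,b,c,k=r.x; d=.25
LO=np.array([-2.96,-.89,.02,-1.34,0,-2.66]); HI=np.array([2.96,2.26,2.5,4.48,2.73,2.66])
def fk(q):
    Ry=lambda t:R.from_euler('y',t); Rz=lambda t:R.from_euler('z',t)
    A=Rz(q[0])*Ry(q[1]); p=A.apply([0,0,a]); A=A*Ry(q[2]); p=p+A.apply([c,0,b])
    A=A*Rz(q[3])*Ry(q[4])*Rz(q[5]); p=p+A.apply([0,0,d]); p[2]+=k+d
    return p,A
def ik(q0,p,A,w=1.0):
    g=lambda q:np.r_[fk(q)[0]-p,w*(fk(q)[1]*A.inv()).as_rotvec()]
    return least_squares(g,np.clip(q0,LO+1e-6,HI-1e-6),bounds=(LO,HI)).x
if __name__=='__main__':
    print(r.x.round(4),np.abs(r.fun).max())
    q=np.array([.053,.229,.562,0,2.343,-1.404]); p,A=fk(q); print(p,A.as_rotvec())
    print('up push'); q1=ik(q,[.5242,.0797,.80],R.from_euler('z',.0)*A); print(q1.round(3),fk(q1)[0],fk(q1)[1].as_matrix()[:,2])
E
python3 sim.py
```

```text
[ 0.3764  0.5547  0.0642 -0.0652] 0.0017405375075009166
[0.52622341 0.02791598 0.64576887] [-2.08756821  2.33974648 -0.00744345]
up push
[ 1.510e-01  4.650e-01  2.000e-02 -2.000e-03  2.638e+00 -1.307e+00] [0.48336871 0.07347705 0.732022  ] [ 0.01809463  0.00199151 -0.9998343 ]
```

```bash
cat > sim2.py <<'E'
from sim import *
def run(q,rows,w=1.0,log=True):
    p,A=fk(q)
    for i,(o,rl) in enumerate(rows):
        p=p+A.apply(np.array(o)/100); A=A*R.from_euler('z',rl)
        q=ik(q,p,A,w); p,A=fk(q)
        if log and i%4==3 or i==len(rows)-1:
            z=A.as_matrix()[:,2]; print(i,'p',p.round(3),'tilt',np.degrees(np.arccos(-z[2])).round(1),z.round(2),'q',q.round(2))
    return q
dn=lambda x,y,z,q6,s=None: ik(np.array([0,.2,1.3,0,1.6,q6]),np.array([x,y,z]),R.from_euler('y',np.pi)*R.from_euler('z',q6),1.)
for z in (.25,.4,.55):
    print('roll z',z); q=dn(.52,0,z,-2.6); print(q.round(2)); q=run(q,[([0,0,0],-.18)]*16)
    print(' back'); q=run(q,[([0,0,0],.18)]*44)
E
python3 sim2.py
```

```text
roll z 0.25
[-0.   -0.09  1.66  0.    1.58 -2.6 ]
3 p [0.439 0.239 0.241] tilt 3.6 [ 0.02 -0.06 -1.  ] q [ 0.53 -0.14  1.71 -0.06  1.58 -2.66]
7 p [0.232 0.411 0.217] tilt 7.1 [ 0.07 -0.1  -0.99] q [ 1.11 -0.18  1.79 -0.11  1.58 -2.66]
11 p [-0.03   0.439  0.188] tilt 9.9 [ 0.14 -0.11 -0.99] q [ 1.71 -0.2   1.87 -0.12  1.6  -2.66]
15 p [-0.259  0.317  0.164] tilt 11.7 [ 0.19 -0.08 -0.98] q [ 2.31 -0.23  1.94 -0.09  1.61 -2.66]
 back
3 p [-0.259  0.317  0.164] tilt 11.7 [ 0.19 -0.08 -0.98] q [ 2.31 -0.23  1.94 -0.09  1.61 -1.94]
7 p [-0.259  0.317  0.164] tilt 11.7 [ 0.19 -0.08 -0.98] q [ 2.31 -0.23  1.94 -0.09  1.61 -1.22]
11 p [-0.259  0.317  0.164] tilt 11.7 [ 0.19 -0.08 -0.98] q [ 2.31 -0.23  1.94 -0.09  1.61 -0.5 ]
15 p [-0.259  0.317  0.164] tilt 11.7 [ 0.19 -0.08 -0.98] q [ 2.31 -0.23  1.94 -0.09  1.61  0.22]
19 p [-0.259  0.317  0.164] tilt 11.7 [ 0.19 -0.08 -0.98] q [ 2.31 -0.23  1.94 -0.09  1.61  0.94]
23 p [-0.259  0.317  0.164] tilt 11.7 [ 0.19 -0.08 -0.98] q [ 2.31 -0.23  1.94 -0.09  1.61  1.66]
27 p [-0.259  0.317  0.164] tilt 11.7 [ 0.19 -0.08 -0.98] q [ 2.31 -0.23  1.9
[... 2683 characters left out ...]
-0.11  1.03  0.04  2.17  0.22]
19 p [-0.295  0.346  0.591] tilt 3.3 [-0.05  0.02 -1.  ] q [ 2.26 -0.11  1.03  0.04  2.17  0.94]
23 p [-0.295  0.346  0.591] tilt 3.3 [-0.05  0.02 -1.  ] q [ 2.26 -0.11  1.03  0.04  2.17  1.66]
27 p [-0.295  0.346  0.591] tilt 3.3 [-0.05  0.02 -1.  ] q [ 2.26 -0.11  1.03  0.04  2.17  2.38]
31 p [-0.147  0.416  0.584] tilt 3.0 [-0.05  0.02 -1.  ] q [ 1.89 -0.14  1.08  0.04  2.17  2.66]
35 p [0.11  0.402 0.572] tilt 2.5 [-0.04  0.02 -1.  ] q [ 1.28 -0.2   1.16  0.05  2.17  2.66]
39 p [0.305 0.25  0.562] tilt 2.0 [-0.03  0.02 -1.  ] q [ 0.66 -0.26  1.22  0.04  2.19  2.66]
43 p [0.373 0.022 0.556] tilt 1.7 [-0.03  0.02 -1.  ] q [ 0.05 -0.31  1.27  0.02  2.2   2.66]
```

```bash
cat > sim3.py <<'E'
from sim import *
lo,hi=LO[[1,2,4]],HI[[1,2,4]]
def F(q):
    s=q[0]+q[1]; t=s+q[2]
    return np.array([a*np.sin(q[0])+b*np.sin(s)+c*np.cos(s)+d*np.sin(t), k+d+a*np.cos(q[0])+b*np.cos(s)-c*np.sin(s)+d*np.cos(t), t])
def IK(q0,x): return least_squares(lambda q:F(q)-x,np.clip(q0,lo+1e-6,hi-1e-6),bounds=(lo,hi)).x
def push(q,ang,n,st=.0625):
    u=np.array([np.cos(ang),np.sin(ang),0])*st; out=[]
    for i in range(n):
        q=IK(q,F(q)+u); out.append(q)
    return q,out
def show(q): x=F(q); return f"r {x[0]:.3f} z {x[1]:.3f} tilt_out {np.degrees(np.pi-x[2]):.1f} q {q.round(2)}"
if __name__=='__main__':
    for r,z in [(.5,.45),(.4,.3)]:
        q0=IK(np.array([.2,1.3,1.6]),np.array([r,z,np.pi])); print('start',show(q0))
        for deg in range(-45,226,30):
            q,o=push(q0,np.radians(deg),40)
            print(deg,' | '.join(f"{i}: {np.degrees(np.pi-F(o[i])[2]):.0f} ({F(o[i])[0]:.2f},{F(o[i])[1]:.2f})" for i in (7,15,23,31,39)))
E
python3 sim3.py
```

```text
start r 0.500 z 0.450 tilt_out 0.0 q [-0.11  1.31  1.94]
-45 7: 0 (0.85,0.10) | 15: 4 (0.93,-0.24) | 23: 9 (0.89,-0.45) | 31: 14 (0.84,-0.57) | 39: 18 (0.81,-0.64)
-15 7: 2 (0.88,0.27) | 15: 7 (0.96,0.05) | 23: 14 (0.99,-0.09) | 31: 20 (1.01,-0.17) | 39: 26 (1.02,-0.22)
15 7: 3 (0.79,0.45) | 15: 9 (0.87,0.35) | 23: 15 (0.93,0.29) | 31: 22 (0.97,0.26) | 39: 29 (1.01,0.24)
45 7: 3 (0.66,0.61) | 15: 8 (0.68,0.61) | 23: 14 (0.70,0.62) | 31: 20 (0.73,0.63) | 39: 26 (0.75,0.63)
75 7: 2 (0.50,0.73) | 15: 6 (0.41,0.79) | 23: 9 (0.36,0.81) | 31: 12 (0.33,0.83) | 39: 16 (0.32,0.84)
105 7: 2 (0.34,0.80) | 15: 8 (0.21,0.83) | 23: 15 (0.15,0.85) | 31: 22 (0.10,0.88) | 39: 28 (0.07,0.89)
135 7: 1 (0.16,0.78) | 15: 9 (0.02,0.76) | 23: 18 (-0.05,0.78) | 31: 27 (-0.11,0.80) | 39: 35 (-0.16,0.82)
165 7: -0 (0.05,0.61) | 15: 6 (-0.04,0.68) | 23: 15 (-0.08,0.72) | 31: 23 (-0.13,0.75) | 39: 33 (-0.18,0.77)
195 7: -3 (0.21,0.40) | 15: -8 (0.12,0.50) | 23: -9 (0.02,0.61) | 31: -6 (0.01,0.62) | 39: -3 (0.00,0.64)
225 7: -2 (0.25,0.09) | 15: -6 (0.23,-0.22) | 23: -14 (0.09,-0.45) | 31: -22 (-0.07,-0.78) | 39
[... 450 characters left out ...]
.70,0.61) | 31: 18 (0.72,0.62) | 39: 24 (0.75,0.63)
75 7: 1 (0.49,0.73) | 15: 4 (0.40,0.78) | 23: 7 (0.35,0.81) | 31: 10 (0.32,0.83) | 39: 14 (0.31,0.84)
105 7: 0 (0.27,0.78) | 15: 7 (0.19,0.82) | 23: 15 (0.14,0.85) | 31: 21 (0.10,0.87) | 39: 27 (0.07,0.89)
135 7: -0 (0.05,0.65) | 15: 8 (-0.02,0.72) | 23: 18 (-0.07,0.76) | 31: 26 (-0.11,0.79) | 39: 35 (-0.16,0.81)
165 7: -3 (0.11,0.54) | 15: 2 (-0.02,0.66) | 23: 10 (-0.06,0.70) | 31: 18 (-0.10,0.73) | 39: 27 (-0.15,0.76)
195 7: -5 (0.24,0.21) | 15: -11 (0.21,0.09) | 23: -17 (0.19,0.10) | 31: -22 (0.16,0.10) | 39: -28 (0.14,0.11)
225 7: -3 (0.28,0.01) | 15: -7 (0.12,-0.35) | 23: -18 (0.07,-0.56) | 31: -23 (-0.09,-0.77) | 39: -27 (-0.13,-0.74)
```

```bash
cat > sim4.py <<'E'
from sim3 import *
def pt(q,sx,sz,n,verbose=8):
    for i in range(n):
        x=F(q); t=x[2]; zt=np.array([np.sin(t),np.cos(t)]); xt=np.array([np.cos(t),-np.sin(t)]) # tool x toward robot when level
        q=IK(q,x+np.r_[sx*xt+sz*zt,0])
        if (i+1)%verbose==0: print('   ',i+1,show(q))
    return q
if __name__=='__main__':
    q=IK(np.array([.2,1.3,1.6]),np.array([.495,.25,np.pi])); print(show(q))
    print('out'); q=pt(q,-.0625,0,64)
    for zt in (.3,.45):
      for r in (.5,):
        print('travel to',r,zt); x=F(q); q2=q
        for s in np.linspace(0,1,12)[1:]: q2=IK(q2,x+s*(np.array([r,zt,x[2]])-x))
        print(show(q2)); 
        for sz in (-.02,.0,.02): print(' in',sz); pt(q2,.059,sz,72)
E
python3 sim4.py
```

```text
r 0.495 z 0.250 tilt_out -0.0 q [-0.16  1.72  1.59]
out
    8 r 0.895 z 0.218 tilt_out 1.4 q [1.18 0.02 1.91]
    16 r 0.945 z 0.140 tilt_out 8.0 q [1.27 0.02 1.71]
    24 r 0.976 z 0.137 tilt_out 14.7 q [1.28 0.02 1.59]
    32 r 0.995 z 0.182 tilt_out 21.4 q [1.24 0.02 1.51]
    40 r 1.003 z 0.256 tilt_out 28.0 q [1.17 0.02 1.46]
    48 r 0.999 z 0.346 tilt_out 34.5 q [1.08 0.02 1.43]
    56 r 0.982 z 0.445 tilt_out 41.0 q [0.99 0.02 1.42]
    64 r 0.951 z 0.546 tilt_out 47.5 q [0.88 0.02 1.41]
travel to 0.5 0.3
r 0.500 z 0.300 tilt_out 47.5 q [-0.7   2.16  0.85]
 in -0.02
    8 r 0.429 z 0.153 tilt_out 42.9 q [-0.89  2.5   0.78]
    16 r 0.408 z 0.135 tilt_out 36.5 q [-0.89  2.5   0.89]
    24 r 0.385 z 0.120 tilt_out 30.1 q [-0.89  2.5   1.01]
    32 r 0.360 z 0.107 tilt_out 23.7 q [-0.89  2.5   1.12]
    40 r 0.334 z 0.097 tilt_out 17.3 q [-0.89  2.5   1.23]
    48 r 0.307 z 0.090 tilt_out 10.9 q [-0.89  2.5   1.34]
    56 r 0.283 z 0.119 tilt_out 4.4 q [-0.89  2.44  1.51]
    64 r 0.246 z 0.284 tilt_out -1.8 q [-0.89  2.14  1.92]
    72 r 0.032 z 0.610 tilt_out -5.2 q [-0.89  1.
[... 2029 characters left out ...]
6 r 0.031 z -0.343 tilt_out -14.4 q [0.89 2.5  0.  ]
    64 r -0.067 z -0.339 tilt_out -25.1 q [1.08 2.5  0.  ]
    72 r -0.164 z -0.318 tilt_out -35.8 q [1.27 2.5  0.  ]
 in 0.02
    8 r 0.478 z 0.023 tilt_out 45.4 q [-0.41  2.5   0.26]
    16 r 0.422 z -0.133 tilt_out 35.3 q [0.03 2.5  0.  ]
    24 r 0.348 z -0.212 tilt_out 23.5 q [0.23 2.5  0.  ]
    32 r 0.260 z -0.275 tilt_out 11.7 q [0.44 2.5  0.  ]
    40 r 0.161 z -0.319 tilt_out -0.0 q [0.64 2.5  0.  ]
    48 r 0.054 z -0.341 tilt_out -11.8 q [0.85 2.5  0.  ]
    56 r -0.054 z -0.341 tilt_out -23.6 q [1.05 2.5  0.  ]
    64 r -0.160 z -0.319 tilt_out -35.4 q [1.26 2.5  0.  ]
    72 r -0.260 z -0.275 tilt_out -47.2 q [1.47 2.5  0.  ]
```

Call:
step_arm:
  deltas:
    - {"offset": [4, 0, 4.4], "roll": 0}
    - {"offset": [4, 0, 4.4], "roll": 0}
    - {"offset": [4, 0, 4.4], "roll": 0}
    - {"offset": [4, 0, 4.4], "roll": 0}
    - {"offset": [4, 0, 4.4], "roll": 0}
    - {"offset": [4, 0, 4.4], "roll": 0}
    - {"offset": [4, 0, 4.4], "roll": 0}
    - {"offset": [5.5, 0, -1.5], "roll": 0}
    - {"offset": [5.5, 0, -1.5], "roll": 0}

```text
t: 17.2
tool_pos: [0.1576, 0.1203, 0.4701]
orientation: [0.18, 3.11, 0.006]
force: [-24.4, -14.4, -17.8]
opening: 0.0933
```

```bash
cat > st.py <<'E'
from h import *
s=robot.read_state(); z=R.from_rotvec(s['orientation']).as_matrix(); print('p',s['tool_pos'].round(4),'tilt',np.degrees(np.arccos(-z[2,2])).round(1),'x',z[:,0].round(3),'y',z[:,1].round(3),'z',z[:,2].round(3),'q',s['q'].round(3),'F',s['force'].round(1),'op',round(float(s['opening']),4),'t',s['t'])
E
python3 st.py; python3 -c "
from h import *
save(cams.read_camera('scene'),'s2.png')"
```

```text
p [0.1576 0.1203 0.4701] tilt 1.5 x [-0.993  0.115 -0.026] y [0.115 0.993 0.005] z [ 0.027  0.002 -1.   ] q [ 0.407 -0.893  1.789 -0.01   2.221 -1.055] F [-24.4 -14.4 -17.8] op 0.0933 t 17.2
```

View pics/s2.png

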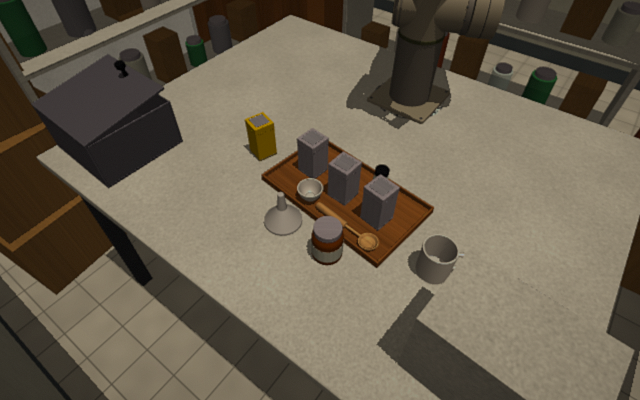

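Call:
step_arm:
  deltas:
    - {"offset": [-5, 0, 0], "roll": 0}

```text
t: 17.38
tool_pos: [0.2084, 0.1165, 0.4745]
orientation: [0.165, 3.101, 0.012]
force: [-0.4, 1.3, -1.1]
opening: 0.0932
```

```bash
python3 st.py
```

```text
p [0.2084 0.1165 0.4745] tilt 2.1 x [-0.994  0.106 -0.035] y [0.106 0.994 0.01 ] z [ 0.036  0.006 -0.999] q [ 0.302 -0.797  1.739 -0.006  2.163 -1.166] F [-0.4  1.3 -1.1] op 0.0932 t 17.375
```

Call:
step_arm:
  deltas:
    - {"offset": [-5.1, -1.7, 0], "roll": 0}
    - {"offset": [-5.1, -1.7, 0], "roll": 0}
    - {"offset": [-5.1, -1.7, 0], "roll": 0}
    - {"offset": [-5.1, -1.7, 0], "roll": 0}
    - {"offset": [-5.1, -1.7, 0], "roll": 0}
    - {"offset": [-5.1, -1.7, 0], "roll": 0}
    - {"offset": [-5.1, -1.7, 0], "roll": 0}
    - {"offset": [-5.1, -1.9, 0], "roll": 0}
    - {"offset": [-5.5, 0, -1], "roll": 0}
    - {"offset": [-5.5, 0, -1], "roll": 0}
    - {"offset": [-5.5, 0, -1], "roll": 0}
    - {"offset": [-5.5, 0, -1], "roll": 0}

```text
t: 18.88
tool_pos: [0.752, -0.0866, 0.5001]
orientation: [0.176, 3.085, 0.002]
force: [-25.9, 1.6, 54.3]
opening: 0.0931
```

```bash
python3 st.py
```

```text
p [ 0.752  -0.0866  0.5001] tilt 3.0 x [-0.992  0.114 -0.052] y [0.114 0.993 0.004] z [ 0.052 -0.002 -0.999] q [-0.186  0.842  0.021  0.01   2.228 -1.637] F [-25.9   1.6  54.3] op 0.0931 t 18.875
```

Call:
step_arm:
  deltas:
    - {"offset": [-4, 0, 0], "roll": 0}
    - {"offset": [-6.2, 0, 0], "roll": 0}
    - {"offset": [-6.2, 0, 0], "roll": 0}
    - {"offset": [-6.2, 0, 0], "roll": 0}
    - {"offset": [-6.2, 0, 0], "roll": 0}
    - {"offset": [-6.2, 0, 0], "roll": 0}
    - {"offset": [-6.2, 0, 0], "roll": 0}
    - {"offset": [-6.2, 0, 0], "roll": 0}

```text
t: 19.88
tool_pos: [0.9394, -0.1077, 0.4094]
orientation: [0.159, 2.775, -0.023]
force: [0.5, 0.1, -0.5]
opening: 0.093
```

```bash
python3 st.py
```

```text
p [ 0.9394 -0.1077  0.4094] tilt 20.8 x [-0.929  0.108 -0.354] y [0.114 0.994 0.004] z [ 0.353 -0.036 -0.935] q [-0.179  0.989  0.022  0.028  1.769 -1.625] F [ 0.5  0.1 -0.5] op 0.093 t 19.875
```

Call:
step_arm:
  deltas:
    - {"offset": [-6.2, 0, 0], "roll": 0}
    - {"offset": [-3.0, 0, 0], "roll": 0}
    - {"offset": [0, 0, 0], "roll": 0}

```text
t: 20.25
tool_pos: [0.9659, -0.1108, 0.4134]
orientation: [0.156, 2.708, -0.028]
force: [-0.7, 0.3, 0.9]
opening: 0.093
```

```bash
python3 st.py
```

```text
p [ 0.9659 -0.1108  0.4134] tilt 24.6 x [-0.903  0.105 -0.417] y [0.114 0.994 0.004] z [ 0.415 -0.044 -0.909] q [-0.179  0.996  0.022  0.031  1.694 -1.624] F [-0.7  0.3  0.9] op 0.093 t 20.25
```

Call:
step_arm:
  deltas:
    - {"offset": [3, 0.1, -0.3], "roll": 0}
    - {"offset": [5.5, 0.13, -0.53], "roll": 0}
    - {"offset": [5.5, 0.13, -0.53], "roll": 0}
    - {"offset": [5.5, 0.13, -0.53], "roll": 0}
    - {"offset": [5.5, 0.13, -0.53], "roll": 0}
    - {"offset": [5.5, 0.13, -0.53], "roll": 0}
    - {"offset": [5.5, 0.13, -0.53], "roll": 0}
    - {"offset": [5.5, 0.13, -0.53], "roll": 0}
    - {"offset": [5, 0.13, -0.5], "roll": 0}
    - {"offset": [3, 0.1, -0.3], "roll": 0}
    - {"offset": [0, 0, 0], "roll": 0}

```text
t: 21.62
tool_pos: [0.5591, -0.0533, 0.2797]
orientation: [0.155, 2.7, -0.029]
force: [0.8, 1.0, 0.6]
opening: 0.0926
```

```bash
python3 st.py;  python3 - <<'E'
from h import *
p=cams.read_camera('wrist'); save(p,'w3.png'); np.savez('w3.npz',P=P(p))
i=cv2.imread('pics/w3.png')
M=P(p)
def pr(X): u=M@np.r_[X,1]; return u[:2]/u[2]
th=np.radians(-6.5); c,s=np.cos(th),np.sin(th)
pts=[pr([.4932+c*a-s*b,-.0445+s*a+c*b,.127]) for a,b in [(-.03,-.03),(.03,-.03),(.03,.03),(-.03,.03)]]
cv2.polylines(i,[np.int32(pts)],True,(0,255,0),1); cv2.imwrite('pics/w3.png',i)
E
```

```text
p [ 0.5591 -0.0533  0.2797] tilt 25.1 x [-0.9    0.104 -0.424] y [0.113 0.994 0.004] z [ 0.422 -0.045 -0.906] q [-0.218 -0.441  1.956  0.051  1.192 -1.683] F [0.8 1.  0.6] op 0.0926 t 21.625
```

View pics/w3.png

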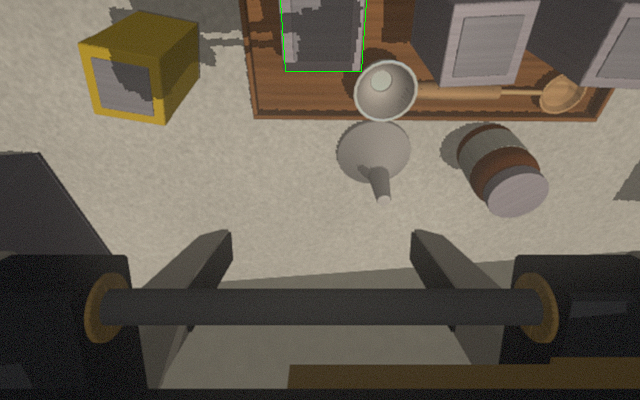

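The predicted lid outline at (285–365, 0–72) lies right on the right tin, and the other two tins are standing. I go down to grasp it with the tilted tool.

Call:
step_arm:
  deltas:
    - {"offset": [2.3, 0, 1.4], "roll": 0}
    - {"offset": [4.6, 0.1, 2.8], "roll": 0}
    - {"offset": [2.3, 0, 1.4], "roll": 0}
    - {"offset": [0, 0, 0], "roll": 0}
    - {"offset": [0, 0, 0], "roll": 0}

```text
t: 22.3
tool_pos: [0.501, -0.0454, 0.1892]
orientation: [0.155, 2.702, -0.029]
force: [1.1, -0.9, 0.2]
opening: 0.0932
```

```bash
python3 st.py
```

```text
p [ 0.501  -0.0454  0.1892] tilt 25.0 x [-0.901  0.104 -0.422] y [0.114 0.994 0.004] z [ 0.42  -0.045 -0.907] q [-0.233 -0.604  2.227  0.061  1.086 -1.706] F [ 1.1 -0.9  0.2] op 0.0932 t 22.3
```

```bash
cat > fit2.py <<'E'
import numpy as np
from scipy.optimize import least_squares
D=np.array([[.1305,1.4885,.5993,.218,0],[-.095,1.535,.5244,.3187,0],[.229,.562,.526,.6453,.007],[.475,.026,.5019,.7248,.028],[.3435,.2633,.5046,.7078,.0304],
[.996,.022,np.hypot(.9659,.1108),.4134,np.radians(24.6)],[.989,.022,np.hypot(.9394,.1077),.4094,np.radians(20.8)],[-.441,1.956,np.hypot(.5591,.0533),.2797,np.radians(25.1)],[-.604,2.227,np.hypot(.501,.0454),.1892,np.radians(25.0)]])
def F(x,q2,q3,ph):
    a,b,c,h,d=x; s=q2+q3
    return a*np.sin(q2)+b*np.sin(s)+c*np.cos(s)+d*np.sin(ph), h+a*np.cos(q2)+b*np.cos(s)-c*np.sin(s)-d*np.cos(ph)
r=least_squares(lambda x:np.concatenate([F(x,D[:,0],D[:,1],D[:,4])[i]-D[:,2+i] for i in (0,1)]),[.37,.55,.06,.2,.25])
print(r.x.round(4),np.abs(r.fun).max().round(4))
for R_,z,ph in [(.503,.063,25),(.503,.30,25),(.503,.4,25)]:
    p=np.radians(ph); s=least_squares(lambda q:np.array(F(r.x,q[0],q[1],p))-[R_,z],[-.5,2.2]); q2,q3=s.x; print(R_,z,'q2 %.2f q3 %.2f q5 %.2f'%(q2,q3,np.pi-p-q2-q3),s.cost)
E
python3 fit2.py
```

```text
[0.3679 0.5547 0.0636 0.3228 0.3803] 0.0012
0.503 0.063 q2 -0.44 q3 2.36 q5 0.79 8.228943984542675e-28
0.503 0.3 q2 -0.63 q3 2.04 q5 1.29 2.000183949985212e-24
0.503 0.4 q2 -0.59 q3 1.84 q5 1.46 9.200122702932684e-18
```

Call:
step_arm:
  deltas:
    - {"offset": [1.2, 0, 2.6], "roll": 0}
    - {"offset": [1.7, 0, 3.6], "roll": 0}
    - {"offset": [1.6, 0, 3.4], "roll": 0}
    - {"offset": [0.8, 0, 1.8], "roll": 0}
    - {"offset": [0, 0, 0], "roll": 0}
    - {"offset": [0, 0, 0], "roll": 0}

```text
t: 23.05
tool_pos: [0.5001, -0.0447, 0.0624]
orientation: [0.155, 2.703, -0.029]
force: [0.4, -0.6, 0.2]
opening: 0.0929
```

```bash
python3 st.py
```

```text
p [ 0.5001 -0.0447  0.0624] tilt 24.9 x [-0.901  0.105 -0.421] y [0.113 0.994 0.004] z [ 0.418 -0.044 -0.907] q [-0.232 -0.449  2.366  0.074  0.794 -1.728] F [ 0.4 -0.6  0.2] op 0.0929 t 23.05
```

Call:
step_arm:
  deltas:
    - {"offset": [0, 0, 0], "roll": 0}
    - {"offset": [0, 0, 0], "roll": 0}
    - {"offset": [0, 0, 0], "roll": 0}
    - {"offset": [0, 0, 0], "roll": 0}
    - {"offset": [0, 0, 0], "roll": 0}
  fingers: 5.0
  grip_force: 50

```text
t: 23.68
tool_pos: [0.4982, -0.0445, 0.0601]
orientation: [0.155, 2.706, -0.029]
force: [-1.0, -2.3, 3.2]
opening: 0.0594
```

Call:
step_arm:
  deltas:
    - {"offset": [-0.4, 0, -0.9], "roll": 0}
    - {"offset": [-0.84, 0, -1.8], "roll": 0}
    - {"offset": [-0.84, 0, -1.8], "roll": 0}
    - {"offset": [-0.84, 0, -1.8], "roll": 0}
    - {"offset": [-0.3, 0, -0.65], "roll": 0}
    - {"offset": [0, 0, 0], "roll": 0}
    - {"offset": [0, 0, 0], "roll": 0}

```text
t: 24.55
tool_pos: [0.4973, -0.0444, 0.1349]
orientation: [0.155, 2.708, -0.027]
force: [-0.3, -0.1, -5.2]
opening: 0.0598
```

```bash
python3 weigh.py; python3 st.py; python3 -c "
from h import *
save(cams.read_camera('side'),'d3.png'); i=cv2.imread('pics/d3.png')[100:340,150:450]; cv2.imwrite('pics/d3c.png',cv2.resize(i,(750,600)))"
```

```text
F [-0.25 -0.24 -4.5 ] [0.53 0.51 0.45] T [ 0.073  0.536 -0.013] [ 0.4979 -0.0445  0.1359] 0.05975818513529315 [ 0.000e+00 -2.507e+01 -5.369e+01  4.300e-01 -3.460e+00 -1.000e-02] 24.85
p [ 0.4979 -0.0445  0.1359] tilt 24.7 x [-0.903  0.105 -0.417] y [0.113 0.994 0.004] z [ 0.415 -0.043 -0.909] q [-0.232 -0.564  2.299  0.064  0.98  -1.713] F [-0.7 -0.1 -3.7] op 0.0598 t 24.85
```

View pics/d3c.png

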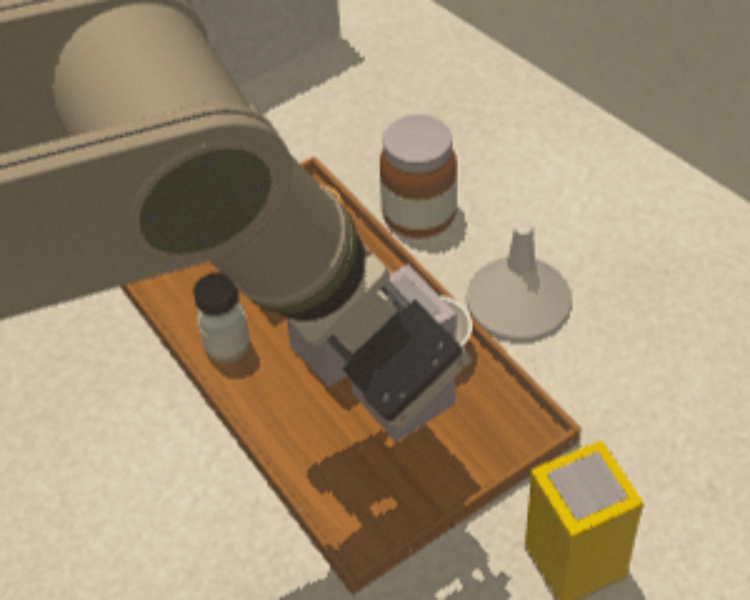

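The side view shows the right tin lifted clear of its place (bottom near (400,435) in the crop) and nothing else disturbed. It weighs about 4.5 N, so it is the heaviest. Next I raise it, then roll the tilted tool about its axis to tip the tin.

Call:
step_arm:
  deltas:
    - {"offset": [-0.84, 0, -1.8], "roll": 0}
    - {"offset": [-1.5, 0, -3.2], "roll": 0}
    - {"offset": [-1.68, 0, -3.6], "roll": 0}
    - {"offset": [-1.68, 0, -3.6], "roll": 0}
    - {"offset": [-1.68, 0, -3.6], "roll": 0}
    - {"offset": [-0.84, 0, -1.8], "roll": 0}
    - {"offset": [0, 0, 0], "roll": 0}

```text
t: 25.78
tool_pos: [0.5001, -0.0458, 0.3329]
orientation: [0.155, 2.703, -0.029]
force: [1.6, -0.4, -3.7]
opening: 0.0597
```

Call:
step_arm:
  deltas:
    - {"offset": [0, 0, 0], "roll": 0.1}
    - {"offset": [0, 0, 0], "roll": 0.17}
    - {"offset": [0, 0, 0], "roll": 0.17}
    - {"offset": [0, 0, 0], "roll": 0.17}
    - {"offset": [0, 0, 0], "roll": 0.17}
    - {"offset": [0, 0, 0], "roll": 0.17}
    - {"offset": [0, 0, 0], "roll": 0.17}

```text
t: 26.65
tool_pos: [0.4986, -0.0454, 0.3282]
orientation: [1.601, 2.241, 0.296]
force: [0.1, 0.1, -4.8]
opening: 0.0602
```

```bash
python3 st.py
```

```text
p [ 0.4986 -0.0454  0.3282] tilt 24.5 x [-0.287  0.942 -0.175] y [0.864 0.333 0.377] z [ 0.413 -0.043 -0.91 ] q [-0.234 -0.619  1.984  0.056  1.352 -0.565] F [ 0.1  0.1 -4.8] op 0.0602 t 26.65
```

Call:
step_arm:
  deltas:
    - {"offset": [0, 0, 0], "roll": 0.17}
    - {"offset": [0, 0, 0], "roll": 0.17}
    - {"offset": [0, 0, 0], "roll": 0.17}
    - {"offset": [0, 0, 0], "roll": 0.17}
    - {"offset": [0, 0, 0], "roll": 0.17}
    - {"offset": [0, 0, 0], "roll": 0.17}
    - {"offset": [0, 0, 0], "roll": 0.17}
    - {"offset": [0, 0, 0], "roll": 0.09}
    - {"offset": [0, 0, 0], "roll": 0}
    - {"offset": [0, 0, 0], "roll": 0}

```text
t: 27.9
tool_pos: [0.4989, -0.0455, 0.3295]
orientation: [2.768, 0.9, 0.58]
force: [-0.3, -0.2, -4.6]
opening: 0.0596
```

```bash
python3 - <<'E'
exec(open('st.py').read())
R0=np.array([[-.903,.113,.415],[.105,.994,-.043],[-.417,.004,-.909]]); v=R0.T@[0,0,1]; print('tin tilt if no slip',np.degrees(np.arccos((z@v)[2])))
save(cams.read_camera('side'),'d4.png'); i=cv2.imread('pics/d4.png')[60:300,180:480]; cv2.imwrite('pics/d4c.png',cv2.resize(i,(750,600)))
E
```

```text
p [ 0.4989 -0.0455  0.3295] tilt 24.6 x [0.741 0.595 0.31 ] y [ 0.528 -0.802  0.279] z [ 0.414 -0.043 -0.909] q [-0.234 -0.619  1.982  0.056  1.353  0.707] F [-0.3 -0.2 -4.6] op 0.0596 t 27.9
tin tilt if no slip 45.70302461997878
```

View pics/d4c.png

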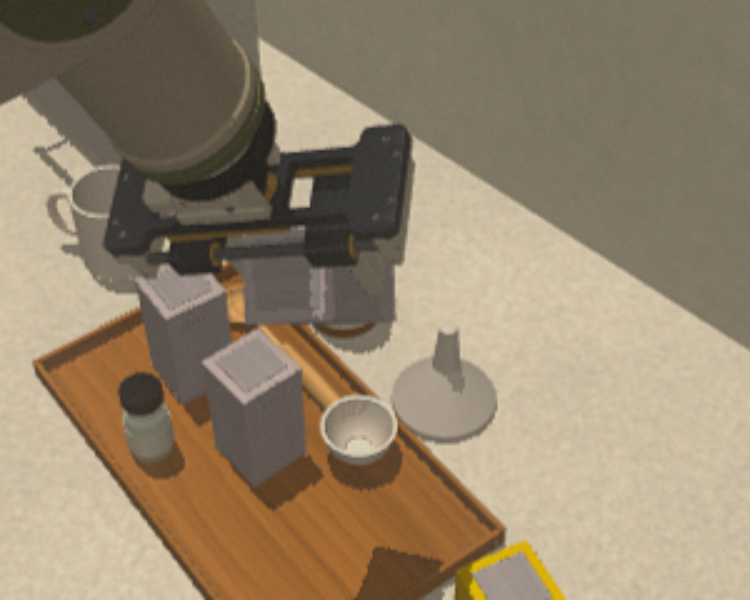

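The side view shows the tipped tin in the gripper around (320,280), with the left and middle tins still standing. I hold it longer, then roll back.

Call:
step_arm:
  deltas:
    - {"offset": [0, 0, 0], "roll": 0}
    - {"offset": [0, 0, 0], "roll": 0}
    - {"offset": [0, 0, 0], "roll": 0}
    - {"offset": [0, 0, 0], "roll": 0}
    - {"offset": [0, 0, 0], "roll": 0}
    - {"offset": [0, 0, 0], "roll": 0}

```text
t: 28.7
tool_pos: [0.4992, -0.0456, 0.3306]
orientation: [2.768, 0.897, 0.583]
force: [0.8, 0.1, -4.0]
opening: 0.0596
```

Call:
step_arm:
  deltas:
    - {"offset": [0, 0, 0], "roll": -0.1}
    - {"offset": [0, 0, 0], "roll": -0.17}
    - {"offset": [0, 0, 0], "roll": -0.17}
    - {"offset": [0, 0, 0], "roll": -0.17}
    - {"offset": [0, 0, 0], "roll": -0.17}
    - {"offset": [0, 0, 0], "roll": -0.17}
    - {"offset": [0, 0, 0], "roll": -0.17}
    - {"offset": [0, 0, 0], "roll": -0.17}

```text
t: 29.7
tool_pos: [0.4992, -0.0456, 0.3306]
orientation: [1.574, 2.254, 0.291]
force: [-0.0, -0.1, -4.7]
opening: 0.0596
```

Call:
step_arm:
  deltas:
    - {"offset": [0, 0, 0], "roll": -0.17}
    - {"offset": [0, 0, 0], "roll": -0.17}
    - {"offset": [0, 0, 0], "roll": -0.17}
    - {"offset": [0, 0, 0], "roll": -0.17}
    - {"offset": [0, 0, 0], "roll": -0.17}
    - {"offset": [0, 0, 0], "roll": -0.17}
    - {"offset": [0, 0, 0], "roll": -0.09}
    - {"offset": [0, 0, 0], "roll": 0}
    - {"offset": [0, 0, 0], "roll": 0}
    - {"offset": [0, 0, 0], "roll": 0}

```text
t: 30.95
tool_pos: [0.4992, -0.0456, 0.3306]
orientation: [0.157, 2.706, -0.028]
force: [-0.4, 0.3, -3.8]
opening: 0.0599
```

```bash
python3 - <<'E'
exec(open('st.py').read())
R0=np.array([[-.903,.113,.415],[.105,.994,-.043],[-.417,.004,-.909]]); v=R0.T@[0,0,1]; print('tin tilt if no slip',np.degrees(np.arccos((z@v)[2])))
save(cams.read_camera('scene'),'s5.png'); i=cv2.imread('pics/s5.png')[40:280,210:510]; cv2.imwrite('pics/s5c.png',cv2.resize(i,(750,600)))
E
```

```text
p [ 0.4992 -0.0456  0.3306] tilt 24.7 x [-0.902  0.106 -0.418] y [0.115 0.993 0.005] z [ 0.416 -0.044 -0.908] q [-0.235 -0.62   1.981  0.056  1.353 -1.69 ] F [-0.4  0.3 -3.8] op 0.0599 t 30.95
tin tilt if no slip nan<stdin>:2: RuntimeWarning: invalid value encountered in arccos
```

View pics/s5c.png

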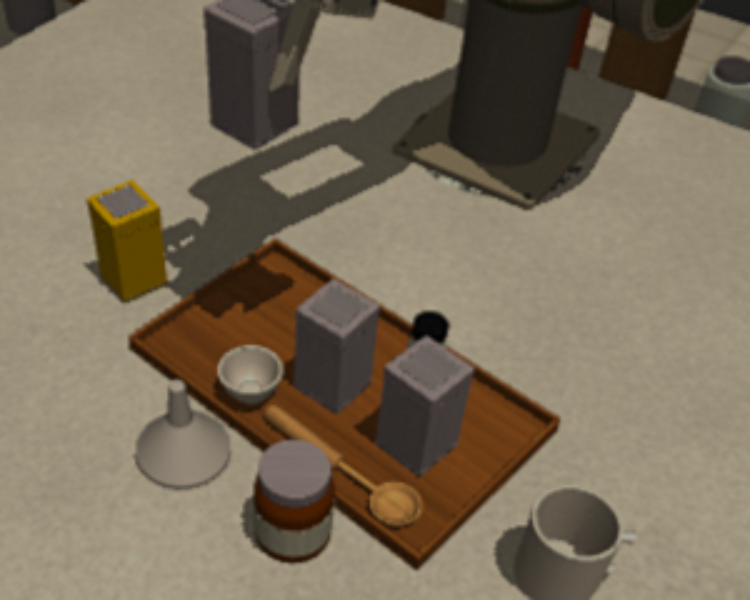

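```bash
python3 - <<'E'
from h import *
out=[]
s=robot.read_state(); 
for cam,n in (('scene',0),('side',1)):
    p=cams.read_camera(cam); M=P(p); i=cv2.cvtColor(p['pixels'],cv2.COLOR_RGB2BGR)
    i=cv2.resize(i,None,fx=4,fy=4,interpolation=cv2.INTER_CUBIC)
    th=np.radians(-6.5); c,sn=np.cos(th),np.sin(th); C=np.array([.4914,-.0448,.3367])
    pr=lambda X:(lambda u:(u[:2]/u[2]+.5)*4)(M@np.r_[X,1])
    V=[[pr(C+[c*a-sn*b,sn*a+c*b,h]) for a,b in [(-.03,-.03),(.03,-.03),(.03,.03),(-.03,.03)]] for h in (-.06,.06)]
    for q in V: cv2.polylines(i,[np.int32(q)],True,(0,255,0),1)
    for k in range(4): cv2.line(i,tuple(int(v) for v in V[0][k]),tuple(int(v) for v in V[1][k]),(0,255,0),1)
    u=pr(C).astype(int); y0=max(u[1]-200,0); x0=max(u[0]-200,0); out.append(cv2.resize(i[y0:y0+400,x0:x0+400],(400,400)))
cv2.imwrite('pics/o6.png',np.hstack(out))
E
python3 st.py
```

```text
p [ 0.4992 -0.0456  0.3306] tilt 24.7 x [-0.902  0.105 -0.418] y [0.114 0.993 0.004] z [ 0.416 -0.044 -0.908] q [-0.235 -0.62   1.981  0.056  1.353 -1.69 ] F [ 0.5  0.4 -4.9] op 0.0598 t 31.1
```

View pics/o6.png

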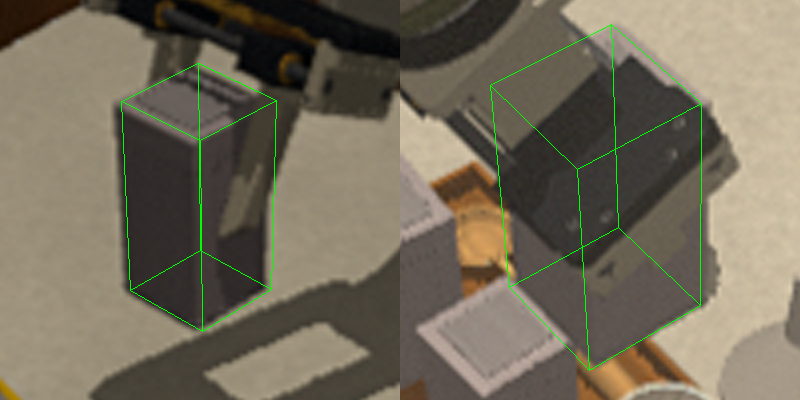

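The overlay of a level tin (left panel, edges x about 121–277; right panel about 491–701) runs parallel to the real tin's edges with a small constant offset, so the tin is level and has not slipped.

```bash
python3 -c "
from h import *
print(robot.close_job())"
```

```text
the job is handed in; nothing more can be done
None
```

The job is handed in, at about 31 s on the robot's clock. The right-hand tin is the heaviest, and it was still held level over the tray when I finished.

- **Weighing:** I lifted each tin about 7.5 cm, working left to right. The measured weights were 2.25 N (left), 1.8 N (middle) and 4.5 N (right, about 0.46 kg). The left and middle tins were set back down in their places.
- **Tipping:** The moves offer no direct tilt, so I first leaned the empty tool about 25° by pushing against the arm's reach limit. I then gripped the right tin with the leaning tool. Rolling the tool 2.4 rad tipped the tin to a computed 45.7°; I held it there for about a second and rolled back.
- **Last checks:** The camera overlay showed the tin level without visible slip. It was over its place with its foot roughly 25 cm above the tray. The other two tins were standing, and the other objects in view looked undisturbed.
- **Doubts:** While I tried out the reach limits with the gripper empty, abrupt stops gave short wrist-force readings of about 33 N and 60 N. The 60 N one was in free space, so it was not contact. The 33 N one came close to the robot's base, so I can't fully rule out a brief touch there. In that same move, joint 2 read -0.893 against its limit of -0.89.

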